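Complete a pinwheel layer of find boxes on a transport slab

ROBOT

A 6-joint arm with a two-finger parallel gripper is mounted at the origin on the work surface. World frame = base frame: x ahead of the robot, y to its left, z up, the work surface at z = 0. Lengths are in m, angles in rad, forces in N, time in s.
With the tool pointing down it reaches from about 0.4 to 0.825 m from the base axis. Payload 7 kg.
Tool frame: the origin (TCP) lies at the very end of the fingers, on their centre line; the grasp point (between the pads) lies 19 mm behind it (arm.grasp_offset is the distance from the TCP to the grasp point, in m); z points along the fingers, y is the line along which they close (so a half turn about z gives the same grasp; the last joint's range is limited). The gripper opens to 88 mm and grips with 3 to 60 N. Pads are 19 mm wide; open, the fingers measure 130 mm over their backs; the gripper's body (78 mm by 193 mm) begins 47 mm behind the grasp point.
Start: joints at [1.475, 0.359, 0.012, 0, -1.224, -0.288], TCP at [0.253, 0.626, 0.227] pointing down, gripper open.
Joint ranges: [-3.07, 3.07], [-1.43, 2.12], [-1.02, 1.25], [-3.03, 1.67], [-3.05, -0], [-3.03, 3.03]. Speed limits (rad/s): [2.39, 2.39, 3.01, 3.14, 3.14, 3.14].

INTERFACE

Orientations are given as [roll, pitch, yaw] about the fixed x, y, z axes, in that order (R = Rz(yaw) Ry(pitch) Rx(roll)).
In Python, from station import get_state, cams, arm, nets gives the robot as it stands.
- The arm moves only by the shell command python3 -m creep 'ROWS' [FORCE]. ROWS is a JSON object of lists of equal length, an entry for each row: "translation": the shift along the world's x, y, z in mm, a list of three; "spin": the turn about the world's z in rad; "gripper": the opening, from 0 (shut) to 1 (fully open). In form: {"translation": [[dx, dy, dz], ...], "spin": [spin, ...], "gripper": [gripper, ...]}. A call has 1 to 8 rows; each row shifts and turns the commanded pose from where the row before left it; what a row does not reach is not made up. A row lasts 1/10 s, in which the tool goes at most 50 mm and 8.59 degrees, less where a joint would pass 70% of its speed; a pose out of reach is approached as far as the arm can. A call is refused whole if a number of a shift passes 50 or a number of a turn 0.15, either way. A call with a gripper value outside its range is refused whole. The fingers move at their own pace and stop on an object; FORCE is the grip in N (left out, the last holds). Time passes only in rows, so rows that do not move let the fingers close. It gives the time, the measured TCP pose, the force, the opening and the grip force at its end, in the units of the state.
- get_state(): the state, without advancing time (a new reading comes with each control period).
- cams.grab_frame(name): name is "side" or "top"; returns a dict with "img" (480x640x3 uint8, red, green, blue), "mtx" (3x3 intrinsics, pixels), "R" (3x3) and "t" (3): a world point X has camera coordinates R X + t. Camera axes: x right, y down, z forward; pixel columns grow to the right and rows downward; lengths in m; the calibration is good to about 2 mm. A picture is of the moment at which its call begins. There is no depth.
- arm.job_done(): hands the job in; it is judged then, once.
Trained networks look in the newest picture that a camera, given by its name, has taken for a name from the list of things; names that differ only in an ending like _2 or _b are one class to them, and where a whole thing is asked for, a point or a joint stands for the part that bears it (a point fixed in the world has none). Each returns a list of dicts, best first, with "confidence" (0 to 1); they miss things now and then, are a little off and sometimes report something else, mostly with a low value. They report only what shows in the picture. A call takes as long as a camera call. They do not tell look-alikes from the thing itself.
- nets.search_frame(camera, label): "centre" ([x, y, z] in m, in world coordinates, good to about 4 mm: the middle of the surface that is visible of it).
- nets.pinpoint(camera, label): "centre" ([x, y, z] in m, in world coordinates, good to about 4 mm: a listed point, or the origin of a listed thing).
The state is a dict: "t": time; "q": joint angles; "qd": joint speeds; "joint_efforts": joint torques, N m; "eef_pos": TCP position; "ee_rot": TCP orientation; "force": force on the tool from outside, world axes, zero at the start; "moment": the same for the moment, N m; "width": finger opening in m; "gripper_force": force on a finger pad.
Only numpy, scipy, OpenCV 4.12 (cv2) and the standard library are available. Lean on these libraries where they do the work, as an engineer would, in place of code of your own. Each camera call takes 0.05 s, during which the arm holds its last target. There are 200 camera calls.

TASK

Two of the four cardboard find boxes already lie on the small grey transport slab, against its raised stops. Take the two boxes of the same size from the sloping rack and lay them flat on the slab to complete the pinwheel layer: each box crosswise to its neighbours, one end butted against the long side of the next, a square opening left in the middle, the box beside the far stop pushed fully up to that stop and everything closed up snug without visible gaps. Set the boxes down without dropping them, keep the two laid boxes in their places, and leave the narrow box on the rack and the other things on the table alone.

Things in the scene. Friction and masses are not known exactly. Their poses are not given: they have to be found in the camera images.
- slab: Fixed grey plastic slab 195 x 195 mm, flat deck 30 mm above the table. Origin on the table under the centre of the finished 170 x 170 mm layer; x, y along its edges, z up. Stops 15 mm thick, 18 mm above the deck, along its +x edge ('far stop', inner face x = +85 mm) and +y edge (inner face y = +85); -x and -y edges open. Turned up to 0.3 rad; stands left or right of the rack.
- place_far (a point): Open place beside the far stop: point on the deck at the centre of where a box's underside belongs, slab frame (30, -56) mm; the box lies along slab x, its +x end against the far stop, the far part of its +y long side against the end of laid_back. The other 50 mm of that side, towards -x, borders the central opening. Axes as the slab's.
- place_near (a point): Open place at the near (-x) open edge: point on the deck, slab frame (-56, -30) mm; the box lies along slab y, its +y end against the long side of laid_left, the -y part of its +x long side against the end of the box in place_far. The other 50 mm of that side borders the central opening (50 x 50 mm, room for a finger). Axes as the slab's.
- rack: Fixed rack, one shelf 330 mm wide, sloping 30 degrees, rising towards the rack's +x. Origin on the table under its middle, z up. The low edge of the shelf surface is at x = -65 mm, 35 mm up; a lip there stands 12 mm above it. Boxes lie in three lanes (y about -105, 0, +105 mm), length up the slope, lower end against the lip, sides free. Yaw 1.32 to 1.82 rad: it rises to the left.
- box_1: Loose cardboard box with closed lid, rigid, 110 (x) x 60 (y) x 50 (z) mm, about 0.18 kg (0.7 to 1.4 times that). Origin at the centre of its underside, z out of its lid. Starts on the rack, in any of the three lanes, tilted with the shelf (its x axis points up the slope).
- box_2: As box_1, the same size, and starts in another lane of the rack; the two are interchangeable.
- narrow_box: Cardboard box on the rack too, but narrower: 110 (x) x 36 (y) x 50 (z) mm. Not wanted here, stays on the rack. Origin at the centre of its underside.
- laid_back: Loose cardboard box like box_1, already lying flat on the slab, its long side against the far (+x) stop and an end against the +y stop; its x axis (length) is along the slab's y. Origin at the centre of its underside.
- laid_left: Loose cardboard box like box_1, already lying flat on the slab, its long side against the +y stop and its end against the long side of laid_back; its x axis (length) is along the slab's x. Origin at the centre of its underside.
- jar: Bystander: closed jar, 60 mm across, 85 mm high, standing between rack and slab. Origin at the centre of its base.
- tub: Bystander: white plastic bowl, 80 mm across, 50 mm high, towards the back of the table. Origin at the centre of its base.
- beaker: Bystander: glass cup, 64 mm across, 75 mm high, towards the back of the table. Origin at the centre of its base.
- spatula: Bystander: small spatula lying on the table in front of the robot, 180 mm long, about 20 mm high. Origin at its middle, on the table.
Things that resemble listed ones, but are neither listed nor needed, are in the scene too. Leave any green look-alike of the box_1 alone. Leave any blue look-alike of the box_2 alone.

How it is judged:
By the outcome, as a careful person would: the job done as asked, in the order asked, and still so for the second after the job is handed in, with the robot touching nothing.
It also fails if it takes over 69 s, if anything falls off the work surface, if the arm or the gripper's body presses on something with over 40 N, if the wrist force passes 120 N, or if a joint passes its speed limit or range.

## Working session

There is one attempt and no reset: what is moved stays moved. The work goes in short steps, Python scripts to look and compute and a shell command to move; the robot and the scene stay as the last step left them, time stands still between calls to the robot, and variables do not carry over. Pictures are saved under pics/ and viewed, at most 10 in all, crops included, and the job is handed in when it is done.

```bash
mkdir -p pics; ls; python3 - <<'E'
from station import get_state, cams, arm, nets
import cv2,numpy as np
for c in ("side","top"):
    f=cams.grab_frame(c); cv2.imwrite(f"pics/{c}0.png",f["img"][:,:,::-1])
    P=lambda X:(lambda p:(p[:2]/p[2]).round().astype(int))(f["mtx"]@(f["R"]@np.array(X)+f["t"]))
    print(c,(-f["R"].T@f["t"]).round(3))
    for l in ["slab","place_far","place_near","rack","box_1","narrow_box","laid_back","jar","tub","beaker","spatula"]:
        try:
            for d in nets.pinpoint(c,l): print(l,np.round(d["centre"],3),round(d["confidence"],2),P(d["centre"]))
        except Exception as e: print(l,e)
s=get_state();print(s)
E
```

```text
pics
side [ 0.293 -0.918  0.601]
place_far [0.534 0.184 0.033] 0.83 [288 214]
place_near [0.457 0.23  0.03 ] 0.81 [258 211]
place_near [ 0.576 -0.01  -0.001] 0.25 [323 258]
rack [ 0.525 -0.246  0.002] 0.88 [332 320]
box_1 [ 0.572 -0.444 -0.001] 0.81 [395 389]
box_1 [ 0.523 -0.264  0.065] 0.65 [335 300]
box_1 [ 0.424 -0.27   0.062] 0.58 [286 312]
box_1 [0.764 0.047 0.002] 0.48 [383 236]
narrow_box [ 0.629 -0.254  0.063] 0.84 [384 290]
narrow_box [ 0.358 -0.018 -0.004] 0.5 [236 274]
laid_back [0.576 0.257 0.029] 0.6 [297 203]
jar [ 0.577 -0.007 -0.001] 0.68 [323 257]
tub [ 0.761  0.045 -0.   ] 0.78 [382 237]
beaker [ 0.779 -0.078  0.002] 0.74 [409 259]
beaker [ 0.577 -0.009 -0.001] 0.23 [323 257]
spatula [ 0.362 -0.016 -0.003] 0.88 [237 273]
spatula [ 0.426 -0.271  0.061] 0.51 [287 313]
top [ 0.406 -0.061  0.916]
slab [0.522 0.243 0.002] 0.66 [181 243]
place_far [0.536 0.18  0.029] 0.55 [208 235]
place_near [0.455 0.227 0.03 ] 0.85 [182 274]
place_near [ 0.625 -0.256  0.066] 0.4 [424 193]
rack [ 0.524 -0.246  0.003] 0.86 [414 247]
rack [ 0.362 -0.022 -0.002] 0.5 [305 323]
box_1 [ 0.57 
[... 548 characters left out ...]
 0.3 [412 247]
{'t': 1.2, 'q': array([ 1.47508249e+00,  3.58603039e-01,  1.18834035e-02,  3.65446302e-05,
       -1.22410229e+00, -2.88072519e-01]), 'qd': array([-4.16269526e-04,  1.12842940e-03, -2.67074327e-05, -1.01196328e-03,
        6.79752724e-04,  2.80121477e-04]), 'joint_efforts': array([-3.04690584e-04, -5.82396698e+01,  2.93288255e+01,  7.00226918e+00,
        1.22538063e-02, -2.23837094e-05]), 'eef_pos': array([0.25278139, 0.62585328, 0.22655863]), 'ee_rot': array([ 3.14157788e+00, -4.02260823e-05, -3.83773942e-01]), 'force': array([-0.26507474,  0.75853684, -0.32901207]), 'moment': array([-0.02636784, -0.03032877,  0.00920222]), 'gripper_force': 0.0, 'width': 0.08746502479518642}
```

View pictures.

View pics/top0.png

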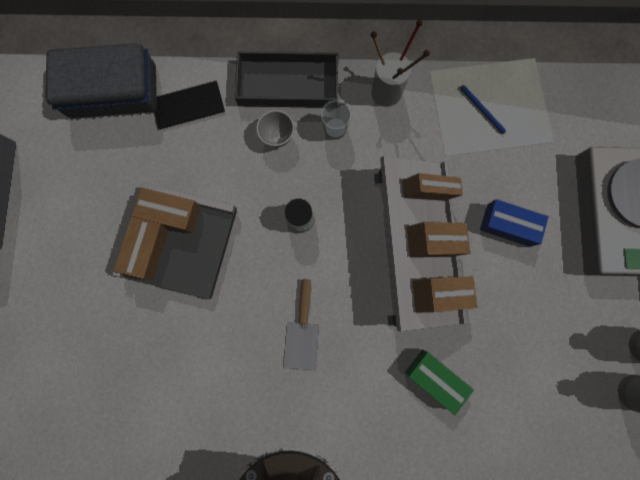

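View pics/side0.png

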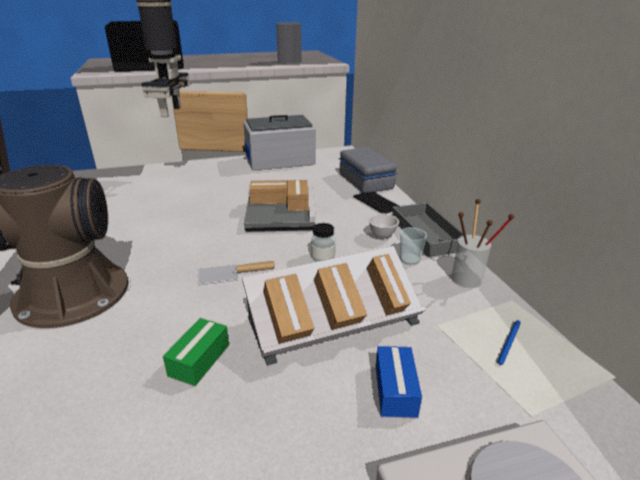

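Candidates in the top view: brown at (445,240) and (452,294), both wide; brown narrow at (437,184); green at (440,382) and blue at (515,222), which are look-alikes on the table. The two wide brown boxes on the rack fit box_1 and box_2. Next I'll measure from the lid stripes and confirm in one crop.

```bash
cat > h.py <<'E'
from station import get_state, cams, arm, nets
import cv2,numpy as np
def ray(f,px,z):
    c=-f["R"].T@f["t"]; d=f["R"].T@np.linalg.inv(f["mtx"])@np.array([px[0],px[1],1.])
    return c+d*(z-c[2])/d[2]
def proj(f,X):
    p=f["mtx"]@(f["R"]@np.array(X,float)+f["t"]); return p[:2]/p[2]
def stripes(f,zf=lambda c:0.08):
    im=cv2.resize(f["img"],None,fx=4,fy=4,interpolation=cv2.INTER_CUBIC); h=cv2.cvtColor(im,cv2.COLOR_RGB2HSV)
    br=((h[...,0]>4)&(h[...,0]<22)&(h[...,1]>90)&(h[...,2]>50)).astype(np.uint8)
    cl=cv2.morphologyEx(br,cv2.MORPH_CLOSE,np.ones((33,33),np.uint8))
    wh=((cl>0)&(h[...,1]<75)&(h[...,2]>130)).astype(np.uint8)
    n,l,s,c=cv2.connectedComponentsWithStats(wh); out=[]
    for i in range(1,n):
        if s[i,4]<500: continue
        r=cv2.minAreaRect(np.argwhere(l==i)[:,::-1].astype(np.float32)); b=cv2.boxPoints(r)
        e=[np.linalg.norm(b[0]-b[1]),np.linalg.norm(b[1]-b[2])]
        a,d=((b[0]+b[1])/2,(b[2]+b[3])/2) if e[0]<e[1] else ((b[1]+b[2])/2,(b[3]+b[0])/2)
        out.append((((a+.5)/4-.5),((d+.5)/4-.5)))
    return out
E
python3 - <<'E'
from h import *
f=cams.grab_frame("top")
for a,d in stripes(f):
    A,D=ray(f,a,.08),ray(f,d,.08)
    print("px",a.round(1),d.round(1),"flat c",((A+D)/2).round(4),"len",np.linalg.norm(A-D).round(4),"ang",np.arctan2(*(A-D)[1::-1]).round(3))
    lo,hi=(a,d) if a[0]>d[0] else (d,a)
    L,H=ray(f,lo,.1058-.0275),ray(f,hi,.1058+.0275)
    print("   tilt mid",((L+H)/2).round(4),"len",np.linalg.norm(H-L).round(4),"yaw",np.arctan2(*(H-L)[1::-1]).round(3))
# slab fit from nets
S=np.array([[30,-56],[-56,-30],[0,0],[55,30]])/1e3
W=np.array([[.535,.182],[.456,.2285],[.522,.243],[.577,.2575]])
s0,w0=S.mean(0),W.mean(0);s=S-s0;w=W-w0
y=np.arctan2((s[:,0]*w[:,1]-s[:,1]*w[:,0]).sum(),(s*w).sum());R=np.array([[np.cos(y),-np.sin(y)],[np.sin(y),np.cos(y)]])
print("slab",y,w0-R@s0)
im=f["img"][:,:,::-1]
k=cv2.resize(np.hstack([im[160:340,100:250],im[160:340,370:520]]),None,fx=2.66,fy=2.66,interpolation=cv2.INTER_CUBIC)
cv2.imwrite("pics/crop1.png",k)
E
```

```text
slab -0.25177205961491733 [0.51896626 0.24311474]
```

View pics/crop1.png

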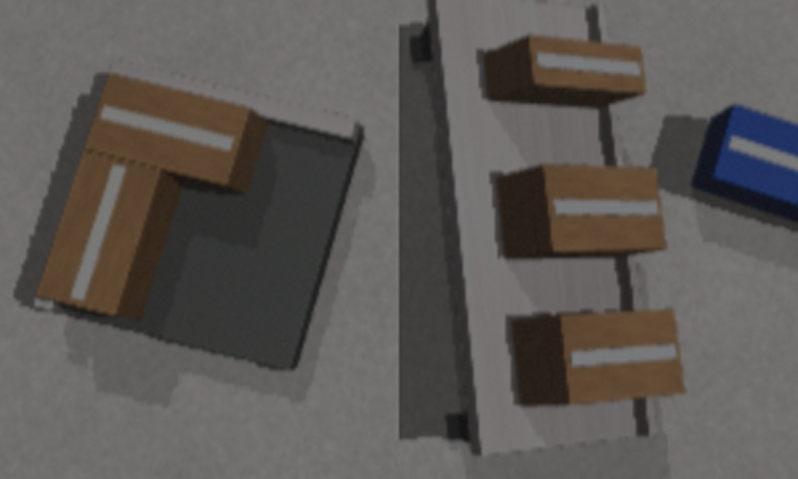

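The crop confirms it: the narrow box is on top (590,67), and the two wide brown boxes are at (607,210) and (625,357). The slab's open L and its stops show on the left. No stripes were found, so I'll adjust the thresholds for this dim image.

```bash
sed -i 's/wh=.*/wh=((cl>0)\&(h[...,1]<70)\&(h[...,2]>100)).astype(np.uint8)/; s/h\[...,1\]>90)&(h\[...,2\]>50/h[...,1]>80)\&(h[...,2]>25/' h.py
cat > m.py <<'E'
from h import *
f=cams.grab_frame("top")
hs=cv2.cvtColor(f["img"],cv2.COLOR_RGB2HSV); print(hs[210,163],hs[212,185],hs[238,455])
for a,d in stripes(f):
    A,D=ray(f,a,.08),ray(f,d,.08)
    print("px",a.round(1),d.round(1),"flat c",((A+D)/2).round(4),"len",np.linalg.norm(A-D).round(4),"ang",np.arctan2(*(A-D)[1::-1]).round(3))
    lo,hi=(a,d) if a[0]>d[0] else (d,a)
    L,H=ray(f,lo,.1058-.0215),ray(f,hi,.1058+.0215)
    print("   tilt mid",((L+H)/2).round(4),"len",np.linalg.norm(H-L).round(4),"yaw",np.arctan2(*(H-L)[1::-1]).round(3))
E
python3 m.py
```

```text
[ 17  20 112] [ 30   4 118] [105   4 121]
px [421.2 181.7] [460.8 185.6] flat c [ 0.6394 -0.2855  0.08  ] len 0.0778 ang 1.489
   tilt mid [ 0.6322 -0.2796  0.1058] len 0.0969 yaw 1.638
px [137.6 201.5] [187.2 213.9] flat c [0.5808 0.2588 0.08  ] len 0.1014 ang 1.344
   tilt mid [0.5751 0.2477 0.1058] len 0.0911 yaw 1.406
px [144.6 221.5] [128.3 272.4] flat c [0.5033 0.3027 0.08  ] len 0.1018 ang -0.226
   tilt mid [0.5016 0.2912 0.1058] len 0.11 yaw 3.108
px [427.6 237.2] [467.2 237.9] flat c [ 0.5327 -0.2954  0.08  ] len 0.0761 ang 1.572
   tilt mid [ 0.5288 -0.2891  0.1058] len 0.0962 yaw 1.648
px [474.1 291.5] [434.4 294.5] flat c [ 0.427  -0.3057  0.08  ] len 0.0753 ang -1.477
   tilt mid [ 0.4265 -0.2992  0.1058] len 0.0958 yaw 1.664
```

```bash
python3 -m creep '{"translation":[[25,-42,0],[25,-42,0],[25,-42,0],[25,-42,0],[25,-42,0],[25,-42,0],[25,-42,0],[25,-42,0]],"spin":[-0.138,-0.138,-0.138,-0.138,-0.138,-0.138,-0.138,-0.138],"gripper":[1,1,1,1,1,1,1,1]}'
python3 -m creep '{"translation":[[6,-45,0],[6,-45,0],[6,-45,0],[6,-45,0],[6,-45,0],[6,-45,0],[6,-45,0],[6,-45,0]],"spin":[0,0,0,0,0,0,0,0],"gripper":[1,1,1,1,1,1,1,1]}'
python3 -m creep '{"translation":[[6,-45,0],[6,-45,0],[6,-45,0],[6,-45,0],[0,0,0],[0,0,0]],"spin":[0,0,0,0,0,0],"gripper":[1,1,1,1,1,1]}'
```

```text
t: 2.1
eef_pos: [0.4535, 0.2881, 0.227]
ee_rot: [-3.141, 0.001, -1.493]
force: [1.0, -0.6, -0.3]
width: 0.0878
gripper_force: 0.0
t: 2.9
eef_pos: [0.5008, -0.072, 0.227]
ee_rot: [-3.141, 0.0, -1.487]
force: [1.6, 0.3, -0.8]
width: 0.0876
gripper_force: 0.0
t: 3.5
eef_pos: [0.5243, -0.2513, 0.226]
ee_rot: [3.141, 0.0, -1.49]
force: [0.2, -0.4, -0.0]
width: 0.0874
gripper_force: 0.0
```

```bash
python3 -m creep '{"translation":[[0,0,-40],[0,0,-40],[0,0,-20],[0,0,-15],[0,0,-15],[0,0,-12],[0,0,0]],"spin":[0,0,0,0,0,0,0],"gripper":[1,1,1,1,1,1,1]}'
python3 - <<'E'
from h import *
for c in("top","side"):
    f=cams.grab_frame(c);p=proj(f,get_state()["eef_pos"]).astype(int);x,y=np.clip(p-75,0,None)
    globals()[c]=cv2.resize(f["img"][y:y+150,x:x+150,::-1],(400,400),interpolation=cv2.INTER_CUBIC)
cv2.imwrite("pics/g1.png",np.hstack([top,side]))
E
```

```text
t: 4.2
eef_pos: [0.5239, -0.249, 0.0832]
ee_rot: [3.139, 0.001, -1.487]
force: [0.2, 0.8, 1.0]
width: 0.0876
gripper_force: 0.0
```

View pics/g1.png

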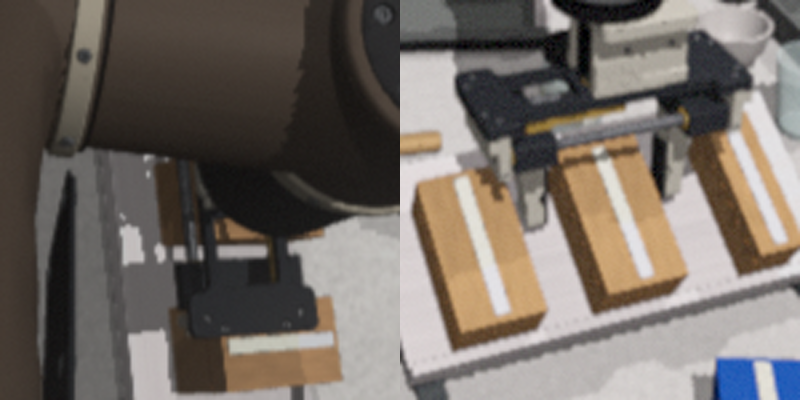

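The side view shows the fingers, at (535,200) and (668,165), straddling the middle wide box with both neighbours clear. I'll close and lift.

```bash
python3 -m creep '{"translation":[[0,0,0],[0,0,0],[0,0,0],[0,0,0],[0,0,0],[0,0,0]],"spin":[0,0,0,0,0,0],"gripper":[0,0,0,0,0,0]}' 30
python3 -m creep '{"translation":[[0,0,5],[0,0,10],[0,0,20],[0,0,30],[0,0,40],[0,0,40],[0,0,40],[0,0,0]],"spin":[0,0,0,0,0,0,0,0],"gripper":[0,0,0,0,0,0,0,0]}'
python3 - <<'E'
from h import *
f=cams.grab_frame("side");p=proj(f,get_state()["eef_pos"]).astype(int);x,y=np.clip(p-100,0,None)
cv2.imwrite("pics/g2.png",cv2.resize(f["img"][y:y+200,x:x+200,::-1],(600,600),interpolation=cv2.INTER_CUBIC))
E
```

```text
t: 4.9
eef_pos: [0.5248, -0.2502, 0.0849]
ee_rot: [-3.141, -0.0, -1.488]
force: [-2.0, 0.6, 3.7]
width: 0.0598
gripper_force: 30.0
t: 5.7
eef_pos: [0.5273, -0.2512, 0.2768]
ee_rot: [-3.132, -0.004, -1.487]
force: [-0.1, -0.6, -2.5]
width: 0.0599
gripper_force: 30.0
```

View pics/g2.png

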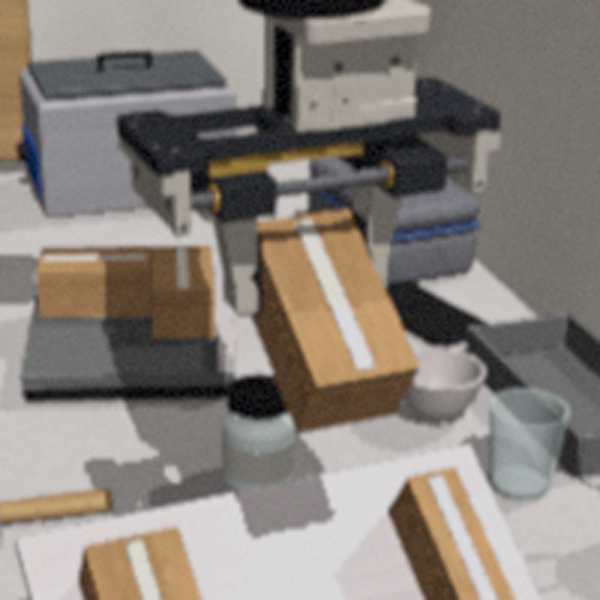

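The box is held at its upper end and hangs a little steeper than 30°. I'll carry it to above place_far, with the yaw turned to −0.227.

```bash
python3 -m creep '{"translation":[[-3,39,0],[-3,39,0],[-3,39,0],[-3,39,0],[-3,39,0],[-3,39,0],[-3,39,0],[-3,39,0]],"spin":[0.115,0.115,0.115,0.115,0.115,0.115,0.115,0.115],"gripper":[0,0,0,0,0,0,0,0]}'
python3 -m creep '{"translation":[[-3,39,0],[-3,39,0],[-3,39,0],[0,5,0],[0,0,-40],[0,0,-40],[0,0,-40],[0,0,0]],"spin":[0.115,0.115,0.11,0,0,0,0,0],"gripper":[0,0,0,0,0,0,0,0]}'
python3 - <<'E'
from h import *
f=cams.grab_frame("side");p=proj(f,get_state()["eef_pos"]).astype(int);x,y=np.clip(p-75,0,None)
t=cams.grab_frame("top");p=proj(t,get_state()["eef_pos"]).astype(int);X,Y=np.clip(p-75,0,None)
r=lambda i:cv2.resize(i,(400,400),interpolation=cv2.INTER_CUBIC)
cv2.imwrite("pics/p1.png",np.hstack([r(f["img"][y:y+150,x:x+150,::-1]),r(t["img"][Y:Y+150,X:X+150,::-1])]))
E
```

```text
t: 6.55
eef_pos: [0.4996, 0.0632, 0.2687]
ee_rot: [3.141, 0.001, -0.563]
force: [0.6, 0.4, -1.2]
width: 0.0599
gripper_force: 30.0
t: 7.35
eef_pos: [0.4878, 0.181, 0.144]
ee_rot: [3.133, 0.008, -0.23]
force: [-1.2, -1.0, -3.3]
width: 0.0601
gripper_force: 30.0
```

View pics/p1.png

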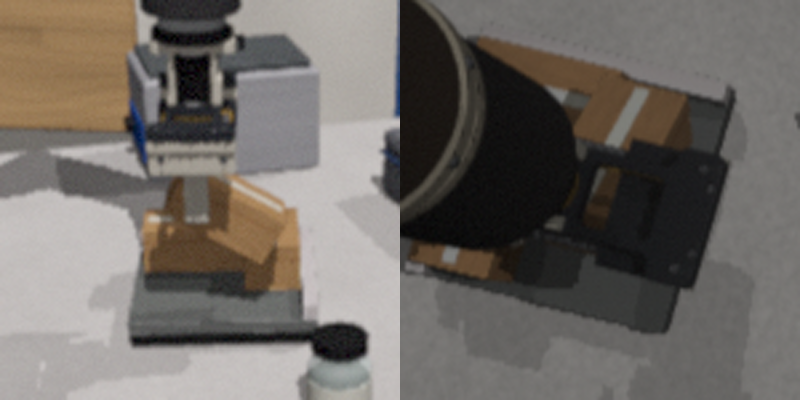

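The box tilts about 30°, with its low end toward the far stop and clear of laid_back. I'll lower it with a softer grip so that it can pivot flat.

```bash
python3 -m creep '{"translation":[[2,1,-20],[0,0,-20],[0,0,-10],[0,0,-8],[0,0,-8],[0,0,-6],[0,0,-6],[0,0,0]],"spin":[0,0,0,0,0,0,0,0],"gripper":[0,0,0,0,0,0,0,0]}' 15
python3 -m creep '{"translation":[[0,0,-5],[0,0,-5],[0,0,-4],[0,0,-3],[0,0,0]],"spin":[0,0,0,0,0],"gripper":[0,0,0,0,0]}'
```

```text
t: 8.25
eef_pos: [0.4938, 0.1853, 0.072]
ee_rot: [-3.141, -0.0, -0.227]
force: [-0.9, 0.5, -1.5]
width: 0.0595
gripper_force: 15.0
t: 8.75
eef_pos: [0.494, 0.1853, 0.055]
ee_rot: [-3.141, -0.001, -0.227]
force: [-1.2, 0.5, 0.1]
width: 0.0595
gripper_force: 15.0
```

```bash
python3 -m creep '{"translation":[[0,0,-4],[0,0,-4],[0,0,-3],[0,0,-2],[0,0,0]],"spin":[0,0,0,0,0],"gripper":[0,0,0,0,0]}'
python3 - <<'E'
from h import *
f=cams.grab_frame("side");p=proj(f,get_state()["eef_pos"]).astype(int);x,y=np.clip(p-75,0,None)
t=cams.grab_frame("top");p=proj(t,get_state()["eef_pos"]).astype(int);X,Y=np.clip(p-75,0,None)
r=lambda i:cv2.resize(i,(400,400),interpolation=cv2.INTER_CUBIC)
cv2.imwrite("pics/p2.png",np.hstack([r(f["img"][y:y+150,x:x+150,::-1]),r(t["img"][Y:Y+150,X:X+150,::-1])]))
E
```

```text
t: 9.25
eef_pos: [0.4938, 0.1849, 0.0412]
ee_rot: [3.141, 0.0, -0.228]
force: [-1.1, 0.0, -1.0]
width: 0.0602
gripper_force: 15.0
```

View pics/p2.png

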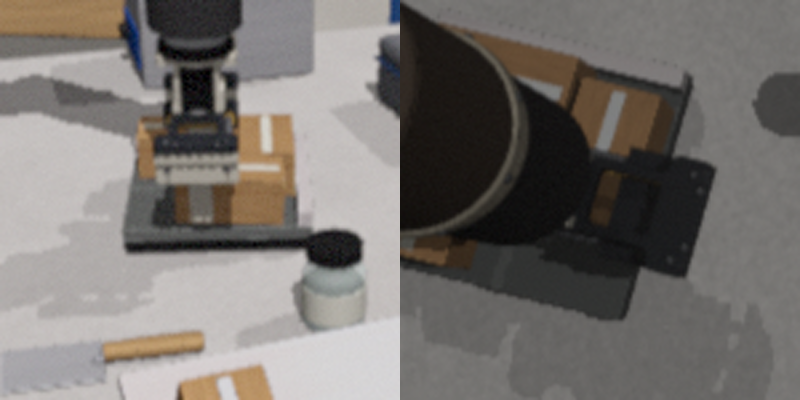

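The box is now nearly flat. I'll lower in millimetres until force builds.

```bash
python3 -m creep '{"translation":[[0,0,-1],[0,0,-1],[0,0,0]],"spin":[0,0,0],"gripper":[0,0,0]}'
python3 -m creep '{"translation":[[0,0,-1],[0,0,-1],[0,0,0]],"spin":[0,0,0],"gripper":[0,0,0]}'
```

```text
t: 9.65
eef_pos: [0.4937, 0.1848, 0.0395]
ee_rot: [3.141, 0.0, -0.228]
force: [-2.2, 0.9, 1.5]
width: 0.0598
gripper_force: 15.0
t: 9.95
eef_pos: [0.4937, 0.1848, 0.0374]
ee_rot: [3.141, 0.0, -0.228]
force: [-2.7, -0.2, 1.6]
width: 0.0604
gripper_force: 15.0
```

```bash
python3 -m creep '{"translation":[[0,0,-1],[0,0,-1],[0,0,0]],"spin":[0,0,0],"gripper":[0,0,0]}'
python3 -m creep '{"translation":[[0,0,-1],[0,0,-1],[0,0,0]],"spin":[0,0,0],"gripper":[0,0,0]}'
python3 - <<'E'
from h import *
f=cams.grab_frame("side");c=proj(f,[.49,.19,.05]).astype(int)
cv2.imwrite("pics/p3.png",cv2.resize(f["img"][c[1]-50:c[1]+50,c[0]-50:c[0]+70,::-1],(720,600),interpolation=cv2.INTER_CUBIC))
E
```

```text
t: 10.25
eef_pos: [0.4939, 0.1849, 0.0367]
ee_rot: [-3.142, -0.0, -0.227]
force: [-7.1, -0.6, 16.3]
width: 0.0599
gripper_force: 15.0
t: 10.55
eef_pos: [0.4945, 0.1848, 0.0353]
ee_rot: [-3.141, -0.001, -0.227]
force: [-5.6, -2.3, 20.2]
width: 0.0599
gripper_force: 15.0
```

View pics/p3.png

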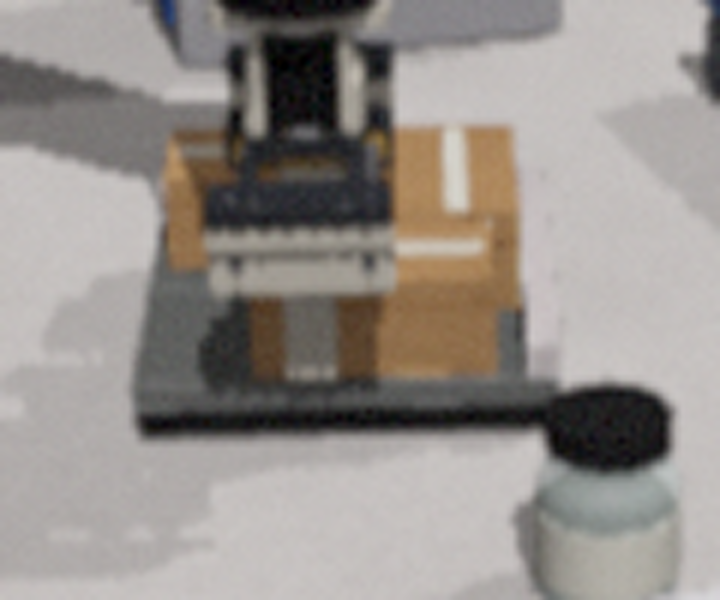

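The box lies flat on the deck, bottom edge at row 378. The gap to the far stop is about 10 mm (columns 498–525). I'll relieve the pressure and slide it to the stop.

```bash
python3 -m creep '{"translation":[[0,0,1],[0,0,1],[3,-0.7,0],[3,-0.7,0],[1,-0.2,0],[0,0,0]],"spin":[0,0,0,0,0,0],"gripper":[0,0,0,0,0,0]}'
python3 -m creep '{"translation":[[1,-0.2,0],[1,-0.2,0],[0,0,0]],"spin":[0,0,0],"gripper":[0,0,0]}'
python3 -m creep '{"translation":[[1,-0.2,0],[1,-0.2,0],[0,0,0]],"spin":[0,0,0],"gripper":[0,0,0]}'
```

```text
t: 11.2
eef_pos: [0.5012, 0.1833, 0.0354]
ee_rot: [-3.142, -0.0, -0.228]
force: [1.4, -0.5, -0.4]
width: 0.0602
gripper_force: 15.0
t: 11.5
eef_pos: [0.5028, 0.1828, 0.0354]
ee_rot: [3.141, 0.0, -0.228]
force: [0.1, -0.5, -1.8]
width: 0.0603
gripper_force: 15.0
t: 11.8
eef_pos: [0.5049, 0.1824, 0.0355]
ee_rot: [3.142, -0.0, -0.228]
force: [0.5, 0.6, -1.5]
width: 0.0598
gripper_force: 15.0
```

```bash
python3 -m creep '{"translation":[[1,-0.2,0],[1,-0.2,0],[0,0,0]],"spin":[0,0,0],"gripper":[0,0,0]}'
python3 -m creep '{"translation":[[1,-0.2,0],[1,-0.2,0],[0,0,0]],"spin":[0,0,0],"gripper":[0,0,0]}'
```

```text
t: 12.1
eef_pos: [0.5069, 0.182, 0.0355]
ee_rot: [3.141, 0.0, -0.228]
force: [0.6, 0.4, -1.8]
width: 0.0599
gripper_force: 15.0
t: 12.4
eef_pos: [0.5086, 0.1816, 0.0355]
ee_rot: [3.141, 0.0, -0.228]
force: [-0.3, 1.0, -0.4]
width: 0.0599
gripper_force: 15.0
```

```bash
python3 -m creep '{"translation":[[1,-0.2,0],[1,-0.2,0],[0,0,0]],"spin":[0,0,0],"gripper":[0,0,0]}'
python3 -m creep '{"translation":[[1,-0.2,0],[1,-0.2,0],[0,0,0]],"spin":[0,0,0],"gripper":[0,0,0]}'
python3 - <<'E'
from h import *
f=cams.grab_frame("side");c=proj(f,[.49,.19,.05]).astype(int)
cv2.imwrite("pics/p4.png",cv2.resize(f["img"][c[1]-50:c[1]+50,c[0]-50:c[0]+70,::-1],(720,600),interpolation=cv2.INTER_CUBIC))
for l in("laid_back","box_1"):
  for d in nets.pinpoint("side",l):print(l,np.round(d["centre"],3),round(d["confidence"],2))
E
```

```text
t: 12.7
eef_pos: [0.5088, 0.1814, 0.0353]
ee_rot: [3.141, 0.003, -0.228]
force: [-10.9, 5.8, 3.3]
width: 0.06
gripper_force: 15.0
t: 13.0
eef_pos: [0.5096, 0.1812, 0.0351]
ee_rot: [3.141, 0.004, -0.229]
force: [-17.0, 8.5, 5.8]
width: 0.06
gripper_force: 15.0
laid_back [0.583 0.258 0.03 ] 0.76
box_1 [0.534 0.174 0.028] 0.86
box_1 [ 0.257 -0.282  0.002] 0.85
box_1 [ 0.573 -0.446 -0.002] 0.72
box_1 [ 0.426 -0.269  0.059] 0.63
```

Contact with the far stop shows as about 18 N along slab −x. I'll ease off and slide along +y against the end of laid_back.

```bash
python3 -m creep '{"translation":[[-1.5,0.3,0],[0.4,2,0],[0.4,2,0],[0,0,0]],"spin":[0,0,0,0],"gripper":[0,0,0,0]}'
python3 -m creep '{"translation":[[0.2,1,0],[0,0,0]],"spin":[0,0],"gripper":[0,0]}'
python3 -m creep '{"translation":[[0.2,1,0],[0,0,0]],"spin":[0,0],"gripper":[0,0]}'
```

```text
t: 13.55
eef_pos: [0.5101, 0.1834, 0.0352]
ee_rot: [3.138, 0.003, -0.229]
force: [-7.1, -3.5, 4.5]
width: 0.0602
gripper_force: 15.0
t: 13.75
eef_pos: [0.5102, 0.184, 0.0352]
ee_rot: [3.137, 0.003, -0.229]
force: [-6.8, -5.5, 4.4]
width: 0.0597
gripper_force: 15.0
t: 13.95
eef_pos: [0.5104, 0.1849, 0.0352]
ee_rot: [3.137, 0.003, -0.229]
force: [-6.6, -5.5, 3.9]
width: 0.0599
gripper_force: 15.0
```

```bash
python3 -m creep '{"translation":[[0.2,1,0],[0,0,0]],"spin":[0,0],"gripper":[0,0]}'
```

```text
t: 14.15
eef_pos: [0.5106, 0.1859, 0.0352]
ee_rot: [3.137, 0.003, -0.229]
force: [-6.2, -4.7, 5.8]
width: 0.0604
gripper_force: 15.0
```

```bash
python3 -m creep '{"translation":[[0.2,1,0],[0,0,0]],"spin":[0,0],"gripper":[0,0]}'
python3 -m creep '{"translation":[[0.2,1,0],[0,0,0]],"spin":[0,0],"gripper":[0,0]}'
```

```text
t: 14.35
eef_pos: [0.5109, 0.187, 0.0352]
ee_rot: [3.137, 0.003, -0.229]
force: [-6.5, -4.3, 4.1]
width: 0.0601
gripper_force: 15.0
t: 14.55
eef_pos: [0.5111, 0.1879, 0.0352]
ee_rot: [3.137, 0.003, -0.229]
force: [-5.9, -5.6, 3.6]
width: 0.0601
gripper_force: 15.0
```

```bash
python3 -m creep '{"translation":[[0.2,1,0],[0,0,0]],"spin":[0,0],"gripper":[0,0]}'
python3 -m creep '{"translation":[[0.2,1,0],[0,0,0]],"spin":[0,0],"gripper":[0,0]}'
```

```text
t: 14.75
eef_pos: [0.511, 0.1879, 0.0352]
ee_rot: [3.136, 0.004, -0.229]
force: [-5.8, -10.0, 6.2]
width: 0.0596
gripper_force: 15.0
t: 14.95
eef_pos: [0.5108, 0.1881, 0.0351]
ee_rot: [3.135, 0.004, -0.23]
force: [-5.7, -14.6, 6.6]
width: 0.0598
gripper_force: 15.0
```

View pics/p4.png

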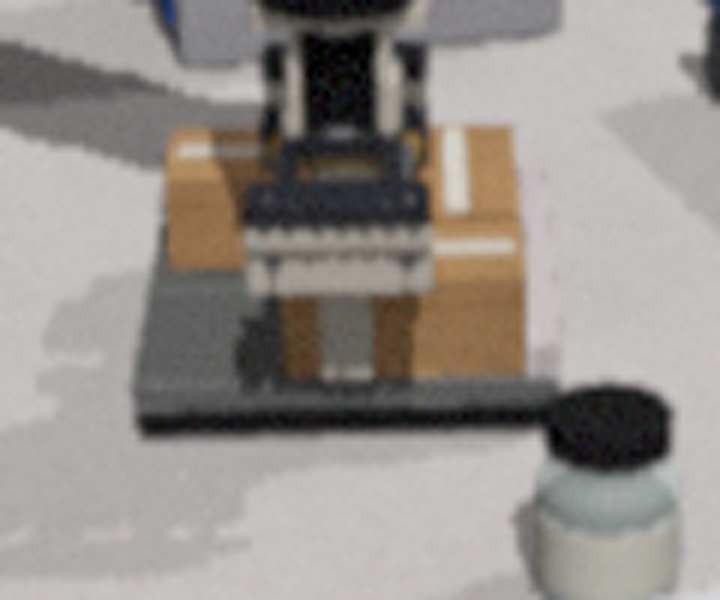

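The picture, taken before the y slide, shows the box end tight on the far stop at column 525. The y contact is now felt at about 12 N. I'll release and retreat upward.

```bash
python3 -m creep '{"translation":[[0,0,0],[0,0,0],[0,0,0],[0,0,5],[0,0,20],[0,0,40],[0,0,50],[0,0,50]],"spin":[0,0,0,0,0,0,0,0],"gripper":[1,1,1,1,1,1,1,1]}'
python3 -m creep '{"translation":[[-2,-47,25],[-2,-47,0],[-2,-47,0],[-2,-47,0],[-2,-47,0],[-2,-47,0],[-2,-47,0],[-2,-47,0]],"spin":[-0.14,-0.14,-0.14,-0.14,-0.14,-0.14,-0.14,-0.14],"gripper":[1,1,1,1,1,1,1,1]}'
python3 - <<'E'
from h import *
exec(open("m.py").read())
for c in("top","side"):
  cams.grab_frame(c)
  for l in("laid_back","box_1"):
    for d in nets.pinpoint(c,l):print(c,l,np.round(d["centre"],3),round(d["confidence"],2))
E
```

```text
t: 15.75
eef_pos: [0.5133, 0.1922, 0.2028]
ee_rot: [3.142, -0.0, -0.227]
force: [1.2, 1.5, -0.1]
width: 0.0874
gripper_force: 0.0
t: 16.55
eef_pos: [0.4976, -0.1827, 0.225]
ee_rot: [-3.14, -0.001, -1.353]
force: [1.8, 0.7, -0.2]
width: 0.0875
gripper_force: 0.0
[15 62 74] [14 69 81] [15 57 36]
px [474.2 291.3] [460.5 292.8] flat c [ 0.4293 -0.3305  0.08  ] len 0.0261 ang -1.446
   tilt mid [ 0.4286 -0.3225  0.1058] len 0.0582 yaw 1.681
top box_1 [ 0.418 -0.27   0.063] 0.73
top box_1 [ 0.257 -0.282 -0.002] 0.7
side laid_back [0.575 0.26  0.031] 0.55
side laid_back [0.534 0.183 0.035] 0.37
side box_1 [ 0.425 -0.266  0.06 ] 0.74
side box_1 [0.534 0.178 0.029] 0.66
side box_1 [ 0.574 -0.446  0.001] 0.6
side box_1 [ 0.261 -0.284  0.004] 0.56
```

```bash
python3 -m creep '{"translation":[[-25,-24,0],[-25,-24,0],[-25,-24,0],[0,0,0],[0,0,0]],"spin":[-0.1,-0.03,0,0,0],"gripper":[1,1,1,1,1]}'
```

```text
t: 17.4
eef_pos: [0.4229, -0.2524, 0.2245]
ee_rot: [-3.14, -0.0, -1.477]
force: [-0.3, 0.3, -0.8]
width: 0.0877
gripper_force: 0.0
```

```bash
python3 -m creep '{"translation":[[-1,-3,-40],[0,0,-40],[0,0,-20],[0,0,-15],[0,0,-15],[0,0,-11],[0,0,0]],"spin":[0,0,0,0,0,0,0],"gripper":[1,1,1,1,1,1,1]}'
python3 -m creep '{"translation":[[0,0,0],[0,0,0],[0,0,0],[0,0,0],[0,0,0],[0,0,0]],"spin":[0,0,0,0,0,0],"gripper":[0,0,0,0,0,0]}' 30
```

```text
t: 18.1
eef_pos: [0.4214, -0.2549, 0.0817]
ee_rot: [3.139, 0.001, -1.476]
force: [-0.4, 0.7, 0.4]
width: 0.0878
gripper_force: 0.0
t: 18.7
eef_pos: [0.4219, -0.2561, 0.0835]
ee_rot: [-3.141, -0.0, -1.478]
force: [-0.3, -0.1, 3.0]
width: 0.0597
gripper_force: 30.0
```

Second box gripped. I'll lift it and carry it to above place_near (0.456, 0.244), tool yaw −1.798.

```bash
python3 -m creep '{"translation":[[0,0,5],[0,0,10],[0,0,20],[0,0,30],[0,0,40],[0,0,40],[0,0,40],[0,0,0]],"spin":[0,0,0,0,0,0,0,0],"gripper":[0,0,0,0,0,0,0,0]}'
python3 -m creep '{"translation":[[3,45,0],[3,45,0],[3,45,0],[3,45,0],[3,45,0],[3,45,0],[3,45,0],[3,45,0]],"spin":[-0.04,-0.04,-0.04,-0.04,-0.04,-0.04,-0.04,-0.04],"gripper":[0,0,0,0,0,0,0,0]}'
python3 -m creep '{"translation":[[3,45,0],[3,45,0],[3,45,0],[0,5,0],[0,0,0],[0,0,-40],[0,0,-40],[0,0,0]],"spin":[0,0,0,0,0,0,0,0],"gripper":[0,0,0,0,0,0,0,0]}'
```

```text
t: 19.5
eef_pos: [0.424, -0.2571, 0.2746]
ee_rot: [-3.132, -0.004, -1.477]
force: [0.1, 0.7, -1.7]
width: 0.06
gripper_force: 30.0
t: 20.3
eef_pos: [0.4448, 0.1058, 0.2682]
ee_rot: [3.142, 0.0, -1.799]
force: [1.5, 0.1, -1.4]
width: 0.0599
gripper_force: 30.0
t: 21.1
eef_pos: [0.4516, 0.2404, 0.1835]
ee_rot: [3.136, -0.007, -1.8]
force: [-0.9, -0.7, -1.8]
width: 0.0597
gripper_force: 30.0
```

```bash
python3 -m creep '{"translation":[[0,0,-40],[0,0,-30],[0,0,-10],[0,0,0],[0,0,0]],"spin":[0,0,0,0,0],"gripper":[0,0,0,0,0]}' 15
```

```text
t: 21.6
eef_pos: [0.4557, 0.2446, 0.1101]
ee_rot: [-3.14, 0.002, -1.798]
force: [0.5, 0.6, -2.0]
width: 0.0601
gripper_force: 15.0
```

```bash
python3 -m creep '{"translation":[[0,0,-10],[0,0,-10],[0,0,-8],[0,0,-6],[0,0,-6],[0,0,-5],[0,0,-5],[0,0,0]],"spin":[0,0,0,0,0,0,0,0],"gripper":[0,0,0,0,0,0,0,0]}'
python3 -m creep '{"translation":[[0,0,-5],[0,0,-5],[0,0,-4],[0,0,-3],[0,0,-2],[0,0,-1],[0,0,0]],"spin":[0,0,0,0,0,0,0],"gripper":[0,0,0,0,0,0,0]}'
```

```text
t: 22.4
eef_pos: [0.456, 0.2458, 0.0585]
ee_rot: [-3.139, 0.003, -1.796]
force: [1.3, 1.4, 1.9]
width: 0.0599
gripper_force: 15.0
t: 23.1
eef_pos: [0.4544, 0.2438, 0.0378]
ee_rot: [3.141, -0.001, -1.798]
force: [0.7, 1.3, 1.3]
width: 0.0598
gripper_force: 15.0
```

```bash
python3 -m creep '{"translation":[[0,0,-1],[0,0,-1],[0,0,0]],"spin":[0,0,0],"gripper":[0,0,0]}'
```

```text
t: 23.4
eef_pos: [0.4545, 0.244, 0.0359]
ee_rot: [3.141, -0.0, -1.798]
force: [0.1, 3.6, 2.2]
width: 0.0599
gripper_force: 15.0
```

```bash
python3 -m creep '{"translation":[[0,0,-1],[0,0,0]],"spin":[0,0],"gripper":[0,0]}'
python3 -m creep '{"translation":[[0,0,-1],[0,0,0]],"spin":[0,0],"gripper":[0,0]}'
python3 -m creep '{"translation":[[0,0,-1],[0,0,0]],"spin":[0,0],"gripper":[0,0]}'
```

```text
t: 23.6
eef_pos: [0.4546, 0.2441, 0.035]
ee_rot: [-3.142, 0.0, -1.798]
force: [1.5, 3.4, 2.4]
width: 0.0599
gripper_force: 15.0
t: 23.8
eef_pos: [0.4546, 0.2441, 0.0339]
ee_rot: [3.142, 0.0, -1.798]
force: [1.1, 3.3, 2.7]
width: 0.0601
gripper_force: 15.0
t: 24.0
eef_pos: [0.4546, 0.2441, 0.0338]
ee_rot: [-3.141, 0.0, -1.798]
force: [-3.4, 1.4, 12.9]
width: 0.06
gripper_force: 15.0
```

Flat contact at 13 N. I'll press slightly more, relieve, then slide along +y toward laid_left.

```bash
python3 -m creep '{"translation":[[0,0,-1],[0,0,0],[0,0,1.3],[0.5,2,0],[0.5,2,0],[0.5,2,0],[0.5,2,0],[0,0,0]],"spin":[0,0,0,0,0,0,0,0],"gripper":[0,0,0,0,0,0,0,0]}'
python3 -m creep '{"translation":[[0.4,2,0],[0.2,1,0],[0,0,0]],"spin":[0,0,0],"gripper":[0,0,0]}'
```

```text
t: 24.8
eef_pos: [0.455, 0.2486, 0.0334]
ee_rot: [3.139, -0.006, -1.799]
force: [-4.1, -9.4, 16.8]
width: 0.0598
gripper_force: 15.0
t: 25.1
eef_pos: [0.4557, 0.2516, 0.0334]
ee_rot: [3.14, -0.006, -1.799]
force: [-2.6, -9.8, 16.9]
width: 0.0598
gripper_force: 15.0
```

```bash
python3 -m creep '{"translation":[[0,0,1],[0.2,1,0],[0,0,0]],"spin":[0,0,0],"gripper":[0,0,0]}'
python3 -m creep '{"translation":[[0.2,1,0],[0.2,1,0],[0,0,0]],"spin":[0,0,0],"gripper":[0,0,0]}'
```

```text
t: 25.4
eef_pos: [0.457, 0.2557, 0.0337]
ee_rot: [3.141, -0.001, -1.798]
force: [0.5, 0.2, -1.4]
width: 0.0597
gripper_force: 15.0
t: 25.7
eef_pos: [0.4578, 0.2582, 0.0341]
ee_rot: [3.141, -0.0, -1.798]
force: [0.3, -0.1, -2.4]
width: 0.0597
gripper_force: 15.0
```

```bash
python3 -m creep '{"translation":[[0.2,1,-0.3],[0,0,0]],"spin":[0,0],"gripper":[0,0]}'
python3 -m creep '{"translation":[[0.2,1,0],[0,0,0]],"spin":[0,0],"gripper":[0,0]}'
python3 -m creep '{"translation":[[0.2,1,0],[0,0,0]],"spin":[0,0],"gripper":[0,0]}'
```

```text
t: 25.9
eef_pos: [0.458, 0.2592, 0.034]
ee_rot: [3.142, -0.0, -1.798]
force: [-0.3, 0.1, -1.2]
width: 0.0599
gripper_force: 15.0
t: 26.1
eef_pos: [0.458, 0.2597, 0.034]
ee_rot: [3.141, -0.001, -1.798]
force: [-0.1, -1.4, -0.2]
width: 0.0601
gripper_force: 15.0
t: 26.3
eef_pos: [0.4579, 0.2598, 0.0339]
ee_rot: [3.141, -0.002, -1.798]
force: [0.8, -6.8, 1.2]
width: 0.0603
gripper_force: 15.0
```

Contact with laid_left. Now slide along +x toward the end of the far box.

```bash
python3 -m creep '{"translation":[[0.1,0.5,0],[-0.2,-1,0],[2,-0.4,0],[2,-0.4,0],[1,-0.2,0],[1,-0.2,0],[0,0,0]],"spin":[0,0,0,0,0,0,0],"gripper":[0,0,0,0,0,0,0]}'
python3 -m creep '{"translation":[[1,-0.2,0],[1,-0.2,0],[0,0,0]],"spin":[0,0,0],"gripper":[0,0,0]}'
python3 -m creep '{"translation":[[1,-0.2,0],[0,0,0]],"spin":[0,0],"gripper":[0,0]}'
```

```text
t: 27.0
eef_pos: [0.4636, 0.2584, 0.0335]
ee_rot: [3.14, -0.002, -1.798]
force: [-3.0, -4.4, -2.2]
width: 0.06
gripper_force: 15.0
t: 27.3
eef_pos: [0.4655, 0.258, 0.0335]
ee_rot: [3.14, -0.002, -1.798]
force: [-2.7, -4.6, -1.3]
width: 0.0599
gripper_force: 15.0
t: 27.5
eef_pos: [0.4665, 0.2577, 0.0335]
ee_rot: [3.14, -0.002, -1.798]
force: [-3.3, -4.4, -1.8]
width: 0.06
gripper_force: 15.0
```

```bash
python3 -m creep '{"translation":[[1,-0.2,0],[0,0,0]],"spin":[0,0],"gripper":[0,0]}'
python3 -m creep '{"translation":[[1,-0.2,0],[0,0,0]],"spin":[0,0],"gripper":[0,0]}'
python3 -m creep '{"translation":[[1,-0.2,0],[0,0,0]],"spin":[0,0],"gripper":[0,0]}'
```

```text
t: 27.7
eef_pos: [0.4674, 0.2575, 0.0334]
ee_rot: [3.14, -0.002, -1.798]
force: [-4.0, -4.1, -1.2]
width: 0.06
gripper_force: 15.0
t: 27.9
eef_pos: [0.4674, 0.2575, 0.0334]
ee_rot: [3.139, -0.002, -1.799]
force: [-10.6, -0.3, 3.1]
width: 0.0601
gripper_force: 15.0
t: 28.1
eef_pos: [0.4675, 0.2575, 0.0334]
ee_rot: [3.138, -0.003, -1.799]
force: [-16.3, 2.2, 4.0]
width: 0.0601
gripper_force: 15.0
```

Contact at slab x ≈ −55, as expected. I'll nudge +y once more, release, go up, and back the arm off clear of the top camera's view.

```bash
python3 -m creep '{"translation":[[0.2,1,0],[0.1,0.5,0],[0,0,0]],"spin":[0,0,0],"gripper":[0,0,0]}'
python3 -m creep '{"translation":[[0,0,0],[0,0,0],[0,0,0],[0,0,5],[0,0,20],[0,0,40],[0,0,50],[0,0,50]],"spin":[0,0,0,0,0,0,0,0],"gripper":[1,1,1,1,1,1,1,1]}'
python3 -m creep '{"translation":[[0,-45,10],[0,-45,0],[0,-45,0],[0,-45,0],[0,-45,0],[0,-45,0],[0,-45,0],[0,-45,0]],"spin":[0,0,0,0,0,0,0,0],"gripper":[1,1,1,1,1,1,1,1]}'
python3 - <<'E'
from h import *
c=np.array([.5203,.2422]);R=np.array([[.974,.225],[-.225,.974]])
t=cams.grab_frame("top")
for a,d in stripes(t):
    A,D=ray(t,a,.08),ray(t,d,.08);m=(A+D)/2
    print(a.round(),"slab mm",((R.T@(m[:2]-c))*1e3).round(1),"len",np.linalg.norm(A-D).round(4),"ang rel",(np.arctan2(*(A-D)[1::-1])+.227).round(3))
f=cams.grab_frame("side");p=proj(f,[.52,.24,.05]).astype(int);q=proj(t,[.52,.24,.05]).astype(int)
r=lambda i:cv2.resize(i,(400,400),interpolation=cv2.INTER_CUBIC)
g=lambda i,p:r(i[p[1]-60:p[1]+60,p[0]-60:p[0]+60,::-1])
cv2.imwrite("pics/end.png",np.hstack([g(f["img"],p),g(t["img"],q)]))
E
```

```text
t: 28.4
eef_pos: [0.4674, 0.2574, 0.0333]
ee_rot: [3.137, -0.005, -1.799]
force: [-15.4, -4.7, 7.7]
width: 0.0596
gripper_force: 15.0
t: 29.2
eef_pos: [0.4706, 0.2595, 0.2013]
ee_rot: [-3.141, 0.0, -1.798]
force: [0.9, 1.4, -0.6]
width: 0.0875
gripper_force: 0.0
t: 30.0
eef_pos: [0.4707, -0.1021, 0.21]
ee_rot: [-3.14, 0.001, -1.797]
force: [1.2, -0.2, 0.8]
width: 0.0877
gripper_force: 0.0
```

View pics/end.png

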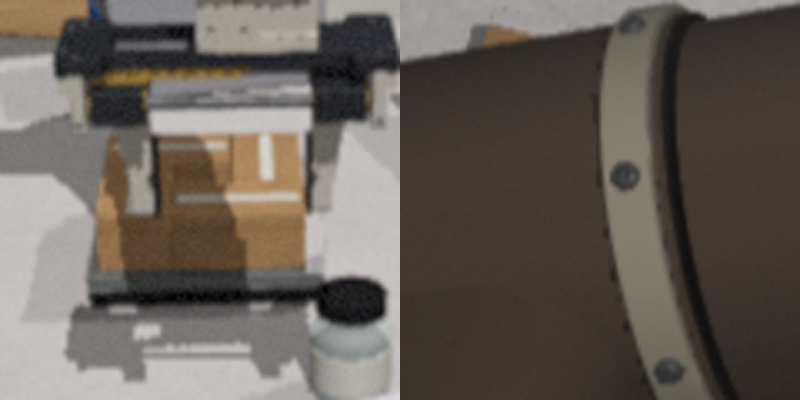

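The side view shows the layer complete and flat, with the far box up to the stop, but the arm hides the top view. I'll move it further right and measure.

```bash
python3 -m creep '{"translation":[[0,-45,10],[0,-45,10],[0,-45,10],[0,-45,0],[0,-45,0],[0,-45,0],[0,-45,0],[0,0,0]],"spin":[0,0,0,0,0,0,0,0],"gripper":[1,1,1,1,1,1,1,1]}'
cat > e.py <<'E'
from h import *
c=np.array([.5203,.2422]);R=np.array([[.974,.225],[-.225,.974]])
t=cams.grab_frame("top")
for a,d in stripes(t):
    A,D=ray(t,a,.08),ray(t,d,.08);m=(A+D)/2
    print(a.round(),"slab mm",((R.T@(m[:2]-c))*1e3).round(1),"len",np.linalg.norm(A-D).round(4),"ang rel",(np.arctan2(*(A-D)[1::-1])+.227).round(3))
# brightness profiles across seams, rectified lid plane, 1mm/px
g=[(-95,95),(95,95),(95,-95),(-95,-95)]
src=np.float32([proj(t,[*(c+R@np.array(p)/1e3),.08]) for p in g]);H=cv2.getPerspectiveTransform(src,np.float32([(0,0),(190,0),(190,190),(0,190)]))
w=cv2.warpPerspective(t["img"],H,(190,190),flags=cv2.INTER_CUBIC).max(2)
v=lambda x0,x1,y0,y1:w[95-y1:95-y0,95+x0:95+x1]
print("laid_back|far  y -35..-15:",v(45,80,-35,-15).mean(1).round()[::-1])
print("far|near x -35..-15:",v(-35,-15,-80,-60).mean(0).round())
print("near|left y 15..35:",v(-80,-62,15,35).mean(1).round()[::-1])
print("left|back x 15..35:",v(15,35,62,80).mean(0).round())
for n in("top","side"):
  cams.grab_frame(n)
  for l in("narrow_box","jar"):
    for d in nets.pinpoint(n,l)[:1]:print(n,l,np.round(d["centre"],3))
E
python3 e.py
```

```text
t: 30.9
eef_pos: [0.4703, -0.4196, 0.2383]
ee_rot: [3.141, -0.001, -1.802]
force: [-0.7, 0.1, -0.4]
width: 0.087
gripper_force: 0.0
[421. 182.] slab mm [ 234.5 -486.8] len 0.0778 ang rel 1.72
[137. 201.] slab mm [55.2 31.5] len 0.0993 ang rel 1.571
[207. 206.] slab mm [ 30.8 -54.9] len 0.0972 ang rel 0.003
[145. 221.] slab mm [-29.9  55.2] len 0.1023 ang rel 0.0
[151. 263.] slab mm [-54.5 -30.2] len 0.0964 ang rel 1.564
laid_back|far  y -35..-15: [79. 78. 78. 78. 78. 79. 78. 76. 72. 69. 72. 76. 77. 78. 80. 82. 84. 85.
 85. 85.]
far|near x -35..-15: [76. 77. 77. 77. 77. 77. 77. 77. 75. 72. 70. 68. 70. 72. 73. 74. 74. 74.
 74. 74.]
near|left y 15..35: [73. 73. 73. 73. 73. 73. 73. 71. 68. 68. 71. 74. 75. 76. 77. 77. 76. 77.
 77. 76.]
left|back x 15..35: [128. 128. 128. 127. 127. 127. 127. 126. 121. 115. 111. 114. 123. 131.
 132. 131. 129. 128. 127. 126.]
top narrow_box [ 0.624 -0.256  0.063]
top jar [ 0.578 -0.007  0.001]
side narrow_box [0.58  0.259 0.028]
side jar [ 0.576 -0.008 -0.001]
```

All four stripes lie within about 1.5 mm of their places, and the new seams look no wider than the original laid seam. Handing in.

```bash
python3 -c "
from station import arm
print(arm.job_done())"
```

```text
the job is handed in; nothing more can be done
None
```

The pinwheel layer is complete and handed in at about 31 s: both boxes lie flat, the far one against its stop, all four lid stripes measure within about 1.5 mm of their places, and no gaps show at the seams; I have not seen the verdict.

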